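# Set a collar on the flat of a charm spinner's shaft

### The job

Turn the charm spinner anticlockwise (seen from above) through a full turn: let the brass flat of its shaft pass the red pointer once and stop it facing the pointer the second time round, then pinch the shaft across that flat with the fingers to feel that it sits square to the pointer. Then take the collar with the brass thumbscrew, slip it over the shaft with the screw on the pointer's side, and finish while still holding it in the air, level, at mid-height of the flat, with the tip of the screw pressed lightly against the flat: do not put it down or let go. Leave the other things on the table where they are.

Things in the scene. Friction and masses are not known exactly. Their poses are not given: they have to be found in the camera images.
- stand: grey foot of the spinner, fixed to the table, 150 mm across. Origin: centre of its underside on the table, on the vertical axis about which the spinner turns. Its x axis points to the red pointer, a 22 mm wide tab that stands 115 to 129 mm from the axis and 51 mm high
- spinner (a joint): angle of the spinner (wheel and shaft in one), rad, growing anticlockwise seen from above. 0: the flat faces the red pointer; it starts 0.35 to 1.3 before that (negative); 6.283: the flat faces the pointer again after passing it once, the wanted value. Stops at -1.6 and 7.4. It turns with a small friction (0.045 N m) and stays where it is left.
- wheel_center (a point): centre of the wheel's top face, on the axis. The wheel: dark wood, 190 mm across, top face 70 mm above the table, a white line on top from the shaft to the rim on the flat's side; hub 40 mm across up to 79 mm
- shaft: the spinner's upright steel shaft, turning with the wheel: origin on the axis, 95 mm above the table; x towards the flat's side; 24 mm across, its top 145 mm above the table
- crank_top (a point): centre of the top end of the wheel's upright black crank knob, 16 mm across, standing 75 mm from the axis, 90 degrees anticlockwise of the flat; it rises from the wheel's top (70 mm above the table) to 115 mm and spins freely on its own axis, so it can be pinched and led round without turning the hand
- flat: brass flat on the shaft, 18 mm wide, from 97 to 145 mm above the table (the shaft's top). Origin: middle of its face, 121 mm above the table and 7 mm from the axis; x points out of the face, z up. The round back of the shaft is 12 mm from the axis, so across the flat it measures 19 mm, elsewhere up to 24 mm, centred 2.5 mm behind the axis. A pinch squares the flat to the finger
- collar: aluminium collar lying flat on the table, 46 mm across, 24 mm high, bore 29 mm, about 0.13 kg, with a brass thumbscrew through its wall. Origin: centre of its underside; z up along the bore, x points from the centre outwards along the thumbscrew. The screw's head, 16 mm across, reaches 37 mm from the centre, so pinch the collar across its y axis
- screw: the collar's brass thumbscrew, fixed in the collar; same origin and axes as the collar
- screw_tip (a point): inner end of the thumbscrew, 6 mm across, inside the bore: 9.3 mm from the collar's centre along its x, 12 mm above its underside. With the collar centred on the shaft the tip is 2.3 mm off the flat; the bore leaves 2.5 mm round the shaft
- spare_ring: the plain spare ring: same size and metal as the collar (46 mm across, 24 mm high) but without a thumbscrew. Origin: centre of its underside. Not to be used
- pagoda_gold: loose gold pagoda figurine, 52 mm across, 108 mm tall; origin under its centre
- pagoda_green: loose green pagoda figurine, 52 mm across, 108 mm tall; origin under its centre
- bead_jar: loose clear jar with red cap, 60 mm across, 85 mm tall; origin under its centre
- screwdriver: loose screwdriver lying along its own x, about 200 mm long
- jade_ring: loose green disc with a hole, 64 mm across, 10 mm thick; origin under its centre
- gift_box: loose red box, 90 x 60 x 28 mm; origin under its centre
Not all that is in view belongs to the job. Leave any black look-alike of the collar alone. There is more than one size of the stand; the job needs the larger.

How it is judged:
On the way, in this order (a step that is already met when the one before it is completed fails the run):
1. the flat has passed the red pointer once, turning anticlockwise (value of joint spinner above 0.4 rad), for 0.05 s.
2. the fingers pinch the shaft on its flat (over 2 N), with the flat facing the pointer on its second arrival, within 0.12 rad (contact force between the fingers and flat above 2 N and value of joint spinner between 6.1632 and 6.4032 rad), for 0.2 s.
At the end, for the whole second after the job is handed in: Spinner one turn on, flat facing the pointer within 0.15 rad; fingers hold the collar (over 2 N), level within 0.15 rad, screw square to the flat within 0.2 rad, its tip within 14 mm of the flat's mid-height and pressing on it with 0.5 to 25 N; collar still through the last second (value of joint spinner between 6.1332 and 6.4332 rad and contact force between the fingers and collar above 2 N and contact force between screw and flat between 0.5 and 25 N and z of screw_tip in the frame of flat between -0.014 and 0.014 m and distance between screw_tip and flat below 0.016 m and angle between the x axis of collar and the x axis of flat, either way round below 0.2 rad and angle between collar's own z axis and vertical below 0.15 rad and linear speed of collar below 0.02 m/s); the arm keeps its last pose, push and grip.
It fails at once if another thing on the table was moved more than 30 mm (distance of any of spare_ring, pagoda_gold, pagoda_green, bead_jar, screwdriver, jade_ring, gift_box from where it was at the start of the episode above 0.03 m).
It also fails if it takes over 72 s, if anything falls off the work surface, if the arm or the gripper's body presses on something with over 40 N, if the wrist force passes 120 N, or if a joint passes its speed limit or range.

### The arm

A 7-joint arm with a two-finger parallel gripper is mounted at the origin on the work surface. World frame = base frame: x ahead of the robot, y to its left, z up, the work surface at z = 0. Lengths are in m, angles in rad, forces in N, time in s.
With the tool pointing down it reaches from about 0.4 to 0.875 m from the base axis. Payload 19.3 kg.
Tool frame: the origin (TCP) lies between the finger pads; the fingertips stand 19 mm ahead of it and the grasp point (between the pads) is the TCP (ctrl.nose_length is the x of the fingertips in the tool frame, in m); x points along the fingers, y is the direction in which the jaws open and shut, and the axes are right-handed (so a half turn about x gives the same grasp; the last joint's range is limited). The gripper opens to 85 mm and grips with 20 to 120 N. Pads are 22 mm wide; open, the fingers measure 114 mm over their backs; the gripper's body (76 mm by 85 mm) begins 54 mm behind the grasp point. The pads swing forward as they close: fully open they stand 13 mm farther back than shut.
Start: joints at [1.151, 0.521, -0.036, 1.599, 0.021, 1.021, -0.113], TCP at [0.214, -0.587, 0.25] pointing down, gripper open.
Joint ranges: [-2.91, 2.91], [-0.3, 2.13], [-1.5, 1.42], [0.17, 2.43], [-1.26, 4.41], [0.16, 1.93], [-2.52, 2.52]. Speed limits (rad/s): [1.89, 1.89, 2.39, 2.39, 3.01, 3.01, 3.01].

### API

Orientations are given as a unit quaternion [w, x, y, z].
In Python, from plant import ctrl gives the robot as it stands. The module is installed in compiled form; this text tells all that it offers.
- The arm moves only by the tool step_arm, never from a script. Its arguments are lists of equal length, an entry for each row: "linear": the shift along the tool's x, y, z in cm, a list of three; "yaw": the turn about the tool's x in rad; "claw": the finger opening in cm, from 0 to 8.54. In form: {"linear": [[tx, ty, tz], ...], "yaw": [yaw, ...], "claw": [claw, ...]}. A call has 1 to 10 rows; each row shifts and turns the commanded pose from where the row before left it, along the tool's axes as they then stand; what a row does not reach is not made up. A row lasts 1/8 s, in which the tool goes at most 62.5 mm and 10.7 degrees, less where a joint would pass 70% of its speed; a pose out of reach is approached as far as the arm can. A call with a gripper value outside its range is refused whole. The fingers move at their own pace and stop on an object; "newtons" is the grip in N (left out, the last holds). Time passes only in rows, so rows that do not move let the fingers close. It gives the time, the measured TCP pose, the force and the opening at its end, in the units of the state.
- ctrl.get_state(): the state, without advancing time (a new reading comes with each control period).
- ctrl.grab_frame(name): name is "scene" or "top"; returns (picture, depth): 384x512x3 uint8, red, green, blue; 384x512 float32, m along the optical axis (not along the pixel's ray), 0 where there is no reading.
- ctrl.camera_model(name): a dict with "K" (3x3 intrinsics, pixels), "eye" and "attitude" of the camera in the world. Camera axes: x right, y up, looking along -z (the intrinsics and any distortion apply to the point x, -y, -z); pixel columns grow to the right and rows downward; lengths in m; the calibration is good to about 2 mm. A picture is of the moment at which its call begins. camera_model takes no time and is no camera call.
- ctrl.hand_in(): hands the job in, once; it reports no verdict.
The state is a dict: "t": time; "q": joint angles; "joint_vel": joint speeds; "tau": joint torques, N m; "tool_pos": TCP position; "orientation": TCP orientation; "force": force on the tool from outside, world axes, zero at the start; "moment": the same for the moment, N m; "width": finger opening in m.
Only numpy, scipy, OpenCV 4.12 (cv2) and the standard library are available. Lean on these libraries where they do the work, as an engineer would, in place of code of your own. Each camera call takes 0.05 s, during which the arm holds its last target.

## Working session

There is one attempt and no reset: what is moved stays moved. The work goes in short steps, Python scripts to look and compute and a tool call to move; the robot and the scene stay as the last step left them, time stands still between calls to the robot, and variables do not carry over. Pictures are saved under pics/ and viewed, and the job is handed in when it is done.

Besides the shell and the picture viewer there is one more tool, called after "Request:" by a JSON object that holds its "op" and its "data". step_arm: Moves the arm, as the interface text tells. Its arguments: {"type":"object","properties":{"linear":{"type":"array","items":{"type":"array","items":{"type":"number"}}},"yaw":{"type":"array","items":{"type":"number"}},"claw":{"type":"array","items":{"type":"number"}},"newtons":{"type":"number"}},"required":["linear","yaw","claw"]}

```bash
mkdir -p pics; python3 - <<'E'
from plant import ctrl
import cv2,numpy as np
s=ctrl.get_state();print(s)
for n in("scene","top"):
    p,d=ctrl.grab_frame(n);m=ctrl.camera_model(n);print(n,m)
    cv2.imwrite(f"pics/{n}0.png",cv2.cvtColor(p,cv2.COLOR_RGB2BGR));np.savez(f"{n}0.npz",p=p,d=d)
    print((d==0).mean())
E
```

```text
{'t': 0.0, 'q': array([ 1.15078936,  0.52198066, -0.03632895,  1.60001169,  0.02124185,
        1.02112266, -0.11281238]), 'joint_vel': array([ 0.00150357,  0.00018197, -0.00058977,  0.00029731, -0.00065133,
       -0.00115132, -0.00078723]), 'tau': array([-8.81928245e-04, -9.27120137e+01,  1.97953865e+00, -3.69940102e+01,
        1.77889882e-02,  8.12871032e-03,  4.17853741e-06]), 'tool_pos': array([ 0.21404276, -0.58686052,  0.24974518]), 'orientation': array([-0.12265981, -0.69620815, -0.12343248,  0.6964289 ]), 'force': array([-0.20398359, -0.94861717, -0.92618948]), 'moment': array([-1.34528332e-05, -1.83402274e-02,  4.18100088e-02]), 'width': 0.08577711329773004}
scene {'K': array([[376.85418325,   0.        , 251.38012861],
       [  0.        , 376.85418325, 192.58635543],
       [  0.        ,   0.        ,   1.        ]]), 'eye': array([ 1.24678407, -0.18551422,  1.1764332 ]), 'attitude': array([0.74425676, 0.22091692, 0.18022304, 0.60398448])}
0.003997802734375
top {'K': array([[467.84065342,   0.        , 257.81938809],
       [  0.        , 467.84065342, 191.01608071],
       [  0.        ,   0.        ,   1.        ]]), 'eye': array([ 0.21754955, -0.01951216,  1.53807437]), 'attitude': array([ 0.72145435,  0.0751247 , -0.07288577, -0.68450535])}
0.00372314453125
```

View pics/scene0.png

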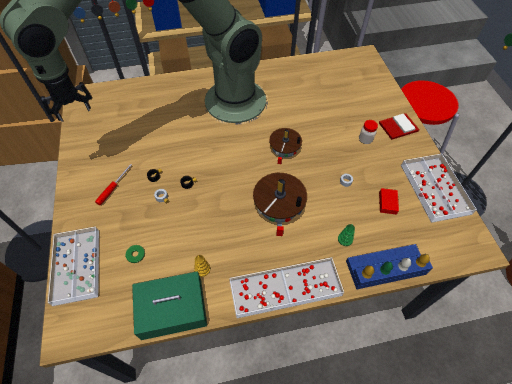

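View pics/top0.png

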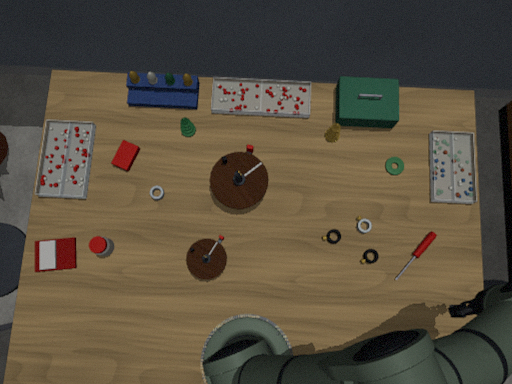

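The larger wheel is at top (238,180) and scene (280,198); the smaller one, at top (206,260), is the wrong size. Ring candidates in the top view are silver with brass at (364,226), black with brass at (333,237) and (370,256), and plain silver at (157,193). The silver one with brass fits the description, so I'll confirm it in an enlarged crop.

```bash
cat > h.py <<'E'
import numpy as np,cv2
from scipy.spatial.transform import Rotation as R
from plant import ctrl
def cam(n):
    m=ctrl.camera_model(n);q=m["attitude"];return m["K"],np.array(m["eye"]),R.from_quat([q[1],q[2],q[3],q[0]]).as_matrix()
def ray(n,u,v):
    K,e,A=cam(n);d=np.array([(u-K[0,2])/K[0,0],-(v-K[1,2])/K[1,1],-1.]);return e,A@d
def onz(n,u,v,z):
    e,d=ray(n,u,v);return e+d*(z-e[2])/d[2]
def proj(n,P):
    K,e,A=cam(n);c=A.T@(np.array(P)-e);return np.array([K[0,2]+K[0,0]*c[0]/-c[2],K[1,2]+K[1,1]*c[1]/c[2]])
def cloud(n,d):
    K,e,A=cam(n);v,u=np.mgrid[:d.shape[0],:d.shape[1]]
    c=np.stack([(u-K[0,2])/K[0,0]*d,-(v-K[1,2])/K[1,1]*d,-d],-1);return c@A.T+e
def crop(p,u,v,r,s,f):
    c=p[max(0,v-r):v+r,max(0,u-r):u+r];cv2.imwrite(f,cv2.cvtColor(cv2.resize(c,None,fx=s,fy=s,interpolation=cv2.INTER_CUBIC),cv2.COLOR_RGB2BGR))
E
python3 - <<'E'
from h import *
T=np.load("top0.npz");S=np.load("scene0.npz")
a=[]
for p,u,v,r in((T['p'],238,180,40),(S['p'],280,200,40),(T['p'],364,226,20),(S['p'],161,196,20)):
    c=p[v-r:v+r,u-r:u+r];a.append(cv2.resize(c,(390,290) if 0 else (290,290),interpolation=cv2.INTER_CUBIC))
im=np.vstack([np.hstack(a[:2]),np.hstack(a[2:])]);cv2.imwrite("pics/crops.png",im[...,::-1])
for n,F in(("top",T),("scene",S)):
    P=cloud(n,F['d']);p=F['p'].astype(int)
    r=(p[...,0]>150)&(p[...,1]<60)&(p[...,2]<60)
    k,l,st,ce=cv2.connectedComponentsWithStats(r.astype(np.uint8))
    for i in range(1,k):
        if st[i,4]>8: print(n,ce[i].round(1),st[i,4],np.median(P[l==i],0).round(3))
print(onz("top",238,180,.07),onz("scene",280,198,.07),onz("top",364,226,.024),onz("scene",161,196,.024))
E
```

```text
scene [430.6 100. ] 1646 [-0.092  1.109 -0.299]
scene [411.5 121.6] 33 [0.295 0.7   0.013]
scene [391.4 126.9] 227 [0.305 0.604 0.013]
scene [370.8 124.4] 101 [0.336 0.482 0.087]
scene [443.7 167.2] 24 [0.544 0.714 0.018]
scene [438.6 179.4] 10 [0.595 0.668 0.019]
scene [423.9 182.1] 14 [0.594 0.61  0.018]
scene [105.2 192.1] 123 [ 0.397 -0.557  0.024]
scene [389.5 199.2] 339 [0.644 0.446 0.029]
scene [425.4 195.2] 13 [0.651 0.586 0.019]
scene [433.9 203.3] 9 [0.687 0.602 0.019]
scene [445.5 212. ] 10 [0.73  0.622 0.02 ]
scene [279.6 227.6] 21 [0.684 0.028 0.052]
scene [311.4 266.5] 11 [0.827 0.101 0.016]
scene [305.3 270.1] 23 [0.834 0.079 0.015]
scene [265.6 276.4] 13 [ 0.831 -0.053  0.018]
scene [273.8 275.2] 11 [ 0.831 -0.026  0.019]
scene [246. 280.] 9 [ 0.829 -0.117  0.017]
scene [304.8 281.8] 19 [0.872 0.064 0.019]
scene [323.9 284. ] 25 [0.891 0.124 0.017]
scene [245.  286.7] 20 [ 0.85  -0.124  0.019]
scene [264.5 286. ] 16 [ 0.862 -0.064  0.02 ]
scene [290.1 287.3] 9 [0.882 0.014 0.02 ]
scene [305.9 290.7] 29 [0.903 0.062 0.017]
scene [332.7 287.4] 9 [0.909 0.144 0.019]
scene [240.9 293.7] 9 [ 0.868 -0.141  0.015]
scene [262. 300.] 40 [ 0.903 -0.08   0.017]
scene [278.2 296. ] 41 [ 0.899 -0.03   0.017]
scene [246.2 296.6] 13 [ 0.882 -0.127  0.018]
scene [294. 300.] 9 [0.922 0.016 0.017]
scene [241.5 307.9] 15 [ 0.913 -0.148  0.019]
[0.56266182 0.05913071 0.07      ] [0.58224541 0.05396201 0.07      ] [ 0.44141807 -0.35779635  0.024     ] [ 0.45712992 -0.35678655  0.024     ]
```

View pics/crops.png

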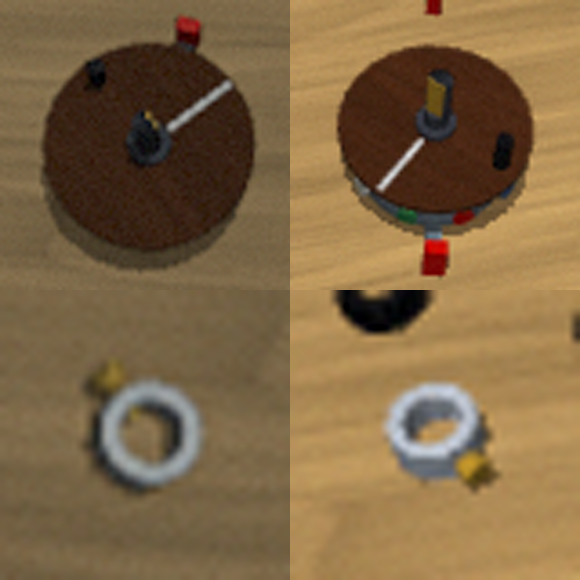

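The crop confirms that the silver ring with a brass screw is the collar. Next I'll measure the wheel, pointer, knob and collar accurately.

```bash
cat > meas.py <<'E'
from h import *
from scipy.optimize import least_squares
def circ(X,r=None):
    f=(lambda a:np.hypot(X[:,0]-a[0],X[:,1]-a[1])-(a[2] if r is None else r))
    return least_squares(f,[*X.mean(0),r or .05],loss='soft_l1',f_scale=.002).x
def hull_onz(n,mask,z):
    c=max(cv2.findContours(mask.astype(np.uint8),cv2.RETR_EXTERNAL,cv2.CHAIN_APPROX_NONE)[0],key=len)
    h=c[:,0,:].astype(float);return np.array([onz(n,u,v,z)[:2] for u,v in h]),h
def big(mask,near=None):
    k,l,st,ce=cv2.connectedComponentsWithStats(mask.astype(np.uint8));i=1+np.argmax(st[1:,4]);return l==i
E
python3 - <<'E'
from meas import *
T=np.load("top0.npz");S=np.load("scene0.npz")
for n,F in(("top",T),("scene",S)):
    P=cloud(n,F['d']);p=F['p'];H=cv2.cvtColor(p,cv2.COLOR_RGB2HSV).astype(int)
    D=np.hypot(P[...,0]-.57,P[...,1]-.057)
    top=(D<.13)&(np.abs(P[...,2]-.07)<.006)
    X=P[top][:,:2];print(n,"wheel pts",len(X),"zmed",np.median(P[top][:,2]))
    w=big(cv2.morphologyEx(top.astype(np.uint8),cv2.MORPH_CLOSE,np.ones((5,5))))
    h,_=hull_onz(n,w,.07);print(" wheel circ",circ(h),circ(h,.095))
    c=circ(h,.095)
    wl=top&(H[...,1]<70)&(H[...,2]>90);wl=big(wl) ;Pu=np.argwhere(wl)
    L=np.array([onz(n,u,v,.07)[:2] for v,u in Pu]);m=L.mean(0)-c[:2];_,_,V=np.linalg.svd(L-L.mean(0));d=V[0]*np.sign(V[0]@m)
    print(" line n",len(L),"ang mean",np.arctan2(m[1],m[0]),"dir",np.arctan2(d[1],d[0]),'r',np.hypot(*(L-c[:2]).T).min(),np.hypot(*(L-c[:2]).T).max())
    red=((H[...,0]<8)|(H[...,0]>172))&(H[...,1]>150)&(H[...,2]>70)&(D>.1)&(D<.14)&(P[...,2]>.046)
    uv=np.argwhere(red);R_=np.array([onz(n,u,v,.051)[:2] for v,u in uv]);m=R_.mean(0)-c[:2];print(" ptr",len(uv),uv.mean(0)[::-1],R_.mean(0),"ang",np.arctan2(m[1],m[0]),np.hypot(*m))
    kn=(D<.1)&(D>.05)&(P[...,2]>.108)&(P[...,2]<.122);uv=np.argwhere(kn)
    if len(uv):
        q=np.array([onz(n,u,v,.115)[:2] for v,u in uv]).mean(0);m=q-c[:2];print(" knob",len(uv),uv.mean(0)[::-1],q,np.arctan2(m[1],m[0]),np.hypot(*m))
    E=np.hypot(P[...,0]-.45,P[...,1]+.357)
    col=(E<.045)&(np.abs(P[...,2]-.024)<.004)&(H[...,1]<80);w=big(col)
    h,_=hull_onz(n,w,.024);cc=circ(h);print(" collar",cc,circ(h,.023),np.median(P[w][:,2]))
    br=(E<.05)&(H[...,0]>12)&(H[...,0]<32)&(H[...,1]>130)&(P[...,2]>.005)&(E>.02);uv=np.argwhere(br)
    q=np.array([onz(n,u,v,.012)[:2] for v,u in uv]);
    qd=P[br].mean(0);print(" brass",len(uv),uv.mean(0)[::-1],q.mean(0),"depthmean",qd,[np.arctan2(*(x[:2]-circ(h,.023)[:2])[::-1]) for x in(q.mean(0),qd)])
E
```

```text
top wheel pts 2323 zmed 0.0705826089628272
 wheel circ [0.56259332 0.05749461 0.09287369] [0.56242258 0.05731612 0.095     ]
 line n 52 ang mean -0.824789324253507 dir -0.8593608635994452 r 0.02431936192317821 0.09438845180134997
 ptr 23 [249.2173913  146.82608696] [0.6819346  0.02990994] ang -0.22541990369407494 0.12261411468115631
 knob 19 [223.68421053 158.57894737] [0.61903874 0.10607671] 0.7109883275225996 0.07471937547264934
 collar [ 0.44306083 -0.35735014  0.01901218] [ 0.44397597 -0.35671041  0.023     ] 0.023747823770864374
 brass 12 [358.41666667 217.75      ] [ 0.4696264  -0.34194854] depthmean [ 0.46869089 -0.34075262  0.01766243] [np.float64(0.5222112162244206), np.float64(0.5733281880445364)]
scene wheel pts 1737 zmed 0.0708976991118977
 wheel circ [0.56735618 0.05665923 0.09362166] [0.5672737  0.05670071 0.095     ]
 line n 37 ang mean -0.8862253863242995 dir -0.8473230820022366 r 0.020327963245392537 0.08875876926945885
 ptr 28 [279.96428571 227.64285714] [0.68516337 0.02895055] ang -0.2311824444214959 0.12111171250280929
 knob 18 [298.88888889 198.5       ] [0.62414528 0.10525111] 0.706629285361665 0.07477645214708714
 collar [ 0.44763792 -0.35841224  0.01917712] [ 0.44802746 -0.35836103  0.023     ] 0.024419782399907053
 brass 23 [166.30434783 199.65217391] [ 0.46870874 -0.34087222] depthmean [ 0.46971944 -0.34065703  0.01351667] [np.float64(0.7019544808037314), np.float64(0.6845137578806577)]
```

```bash
cat >> h.py <<'E'
def tool():
    s=ctrl.get_state();q=s["orientation"];return s,np.array(s["tool_pos"]),R.from_quat([q[1],q[2],q[3],q[0]]).as_matrix()
def plan(pos,yang=None):
    """delta in tool axes (cm); yaw so that tool y lies at world angle yang (mod pi)"""
    s,p,A=tool();d=A.T@(np.array(pos)-p)*100
    a=np.arctan2(A[1,1],A[0,1]);print("t %.2f pos"%s["t"],p.round(4),"y-ang %.3f"%a,"tilt %.3f"%np.arccos(-A[2,0]),"F",s["force"].round(1),"w %.4f"%s["width"],"q7 %.2f"%s["q"][6])
    print(" lin cm",d.round(2))
    if yang is not None:
        e=(yang-a+np.pi/2)%np.pi-np.pi/2;print(" yaw(tool) options",round(-e,3),round(-e+np.pi*np.sign(e),3))
C=np.array([.565,.057]);PA=-.229
E
python3 - <<'E'
from h import *
s,p,A=tool();print(A.round(3),ctrl.nose_length)
k=C+.075*np.array([np.cos(.709),np.sin(.709)]);print(k)
plan([*k,.20],PA)
E
```

```text
[[-0.     0.343 -0.939]
 [ 0.001 -0.939 -0.343]
 [-1.    -0.001  0.   ]] 0.019
[0.621926   0.10583063]
t 0.10 pos [ 0.2141 -0.5869  0.2498] y-ang -1.221 tilt 0.001 F [ 0.1  0.4 -0.5] w 0.0853 q7 -0.11
 lin cm [  5.02 -51.1  -62.06]
 yaw(tool) options -0.992 2.15
```

Request:
{"op": "step_arm", "data": {"linear": [[0, -3.2, -3.9], [0, -3.2, -3.9], [0, -3.2, -3.9], [0, -3.2, -3.9], [0, -3.2, -3.9], [0, -3.2, -3.9], [0, -3.2, -3.9], [0, -3.2, -3.9], [0, -3.2, -3.9], [0, -3.2, -3.9]], "yaw": [0, 0, 0, 0, 0, 0, 0, 0, 0, 0], "claw": [4, 4, 4, 4, 4, 4, 4, 4, 4, 4], "newtons": 40}}

```text
t: 1.35
tool_pos: [0.4714, -0.1514, 0.2503]
orientation: [-0.123, -0.696, -0.123, 0.696]
force: [-0.0, -0.2, -0.6]
width: 0.0398
```

```bash
python3 -c "
from h import *
plan([.622,.106,.2],PA)"
```

```text
t 1.35 pos [ 0.4714 -0.1514  0.2503] y-ang -1.221 tilt 0.000 F [-0.  -0.2 -0.6] w 0.0398 q7 -1.12
 lin cm [  5.02 -19.03 -22.96]
 yaw(tool) options -0.992 2.149
```

Request:
{"op": "step_arm", "data": {"linear": [[0, -3.2, -3.85], [0, -3.2, -3.85], [0, -3.2, -3.85], [0, -3.2, -3.85], [0, -3.2, -3.85], [0, -3.0, -3.7], [0, 0, 0]], "yaw": [0, 0, 0, 0, 0, 0, 0], "claw": [4, 4, 4, 4, 4, 4, 4]}}

```text
t: 2.22
tool_pos: [0.6218, 0.1082, 0.2494]
orientation: [-0.124, -0.696, -0.125, 0.696]
force: [-0.5, -1.7, -0.7]
width: 0.0402
```

```bash
python3 -c "
from h import *
plan([.622,.106,.104],PA)"
```

```text
t 2.23 pos [0.6218 0.1082 0.2494] y-ang -1.217 tilt 0.002 F [-0.5 -1.7 -0.7] w 0.0402 q7 -1.61
 lin cm [14.54  0.24  0.05]
 yaw(tool) options -0.988 2.154
```

Request:
{"op": "step_arm", "data": {"linear": [[3, 0.2, 0], [3, 0, 0], [3, 0, 0], [2.5, 0, 0], [2, 0, 0], [0.9, 0, 0], [0, 0, 0]], "yaw": [0, 0, 0, 0, 0, 0, 0], "claw": [4, 4, 4, 4, 4, 4, 4]}}

```text
t: 3.1
tool_pos: [0.622, 0.1023, 0.1061]
orientation: [-0.123, -0.696, -0.123, 0.696]
force: [0.5, -0.6, 0.6]
width: 0.0403
```

```bash
python3 - <<'E'
from h import *
plan([.622,.106,.104],PA)
a=[]
for n in("top","scene"):
    p,d=ctrl.grab_frame(n);u,v=proj(n,[.6,.09,.1]).astype(int);r=45
    a.append(cv2.resize(p[v-r:v+r,u-r:u+r],(390,390),interpolation=cv2.INTER_CUBIC))
cv2.imwrite("pics/k1.png",np.hstack(a)[...,::-1])
E
```

```text
t 3.10 pos [0.622  0.1023 0.1061] y-ang -1.221 tilt 0.000 F [ 0.5 -0.6  0.6] w 0.0403 q7 -1.66
 lin cm [ 0.21 -0.35 -0.13]
 yaw(tool) options -0.992 2.149
```

View pics/k1.png

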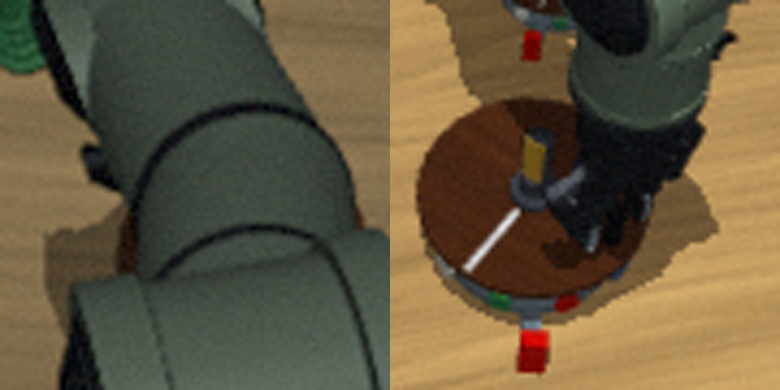

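The scene view shows the fingers straddling the knob, with the wheel undisturbed. I'll close on it.

Request:
{"op": "step_arm", "data": {"linear": [[0, -0.35, -0.1], [0, 0, 0], [0, 0, 0], [0, 0, 0], [0, 0, 0]], "yaw": [0, 0, 0, 0, 0], "claw": [4, 1, 1, 1, 1], "newtons": 40}}

```text
t: 3.82
tool_pos: [0.6221, 0.1061, 0.1068]
orientation: [0.123, 0.697, 0.123, -0.696]
force: [-1.1, 0.7, 5.6]
width: 0.0148
```

```bash
python3 - <<'E'
from h import *
plan([.622,.106,.104],PA)
s,p,A=tool();m=p[:2]-C;print(np.arctan2(m[1],m[0])-np.pi/2-PA,np.hypot(*m))
# circle steps
a0=np.arctan2(m[1],m[0]);r=np.hypot(*m)
tgt=PA+np.pi/2+2*np.pi;print("total",tgt-a0)
N=28;an=np.linspace(a0,tgt,N+1)
for i in range(N):
    d=np.array([r*(np.cos(an[i+1])-np.cos(an[i])),r*(np.sin(an[i+1])-np.sin(an[i])),0]);print((A.T@d*100).round(2),end=" ")
E
```

```text
t 3.83 pos [0.6221 0.1061 0.1068] y-ang -1.221 tilt 0.001 F [-1.1  0.7  5.6] w 0.0148 q7 -1.66
 lin cm [0.28 0.01 0.01]
 yaw(tool) options -0.992 2.149
-0.6316440380980012 0.07530513268027067
total 6.914829345277587
[-0.   -1.64  0.86] [-0.   -1.38  1.24] [-0.   -1.04  1.54] [-0.   -0.63  1.75] [-0.   -0.18  1.85] [-0.    0.27  1.83] [-0.    0.71  1.71] [-0.    1.11  1.49] [-0.    1.44  1.17] [-0.    1.68  0.78] [-0.    1.82  0.35] [ 0.    1.85 -0.11] [ 0.    1.77 -0.56] [ 0.    1.58 -0.97] [ 0.    1.29 -1.33] [ 0.    0.93 -1.61] [ 0.    0.51 -1.78] [ 0.    0.06 -1.85] [ 0.   -0.4  -1.81] [ 0.   -0.83 -1.66] [ 0.   -1.21 -1.41] [ 0.   -1.52 -1.07] [ 0.   -1.73 -0.66] [ 0.   -1.84 -0.22] [-0.   -1.84  0.24] [-0.   -1.73  0.68] [-0.   -1.51  1.08] [-0.   -1.2   1.42]
```

Request:
{"op": "step_arm", "data": {"linear": [[0, -1.64, 0.86], [0, -1.38, 1.24], [0, -1.04, 1.54], [0, -0.63, 1.75], [0, -0.18, 1.85], [0, 0.27, 1.83], [0, 0, 0]], "yaw": [0, 0, 0, 0, 0, 0, 0], "claw": [1, 1, 1, 1, 1, 1, 1]}}

```text
t: 4.7
tool_pos: [0.5206, 0.1167, 0.1068]
orientation: [0.123, 0.697, 0.122, -0.696]
force: [4.2, -4.9, 1.0]
width: 0.0147
```

```bash
cat > st.py <<'E'
from h import *
s,p,A=tool();m=p[:2]-C;print("t",s["t"],p.round(4),"F",s["force"].round(1),"w",s["width"],"knob-derived spinner",(np.arctan2(m[1],m[0])-np.pi/2-PA),np.hypot(*m),'q',s['q'].round(2))
E
python3 st.py; python3 - <<'E'
from h import *
p,d=ctrl.grab_frame("scene");crop(p,280,195,45,8,"pics/k2.png")
E
```

```text
t 4.7 [0.5206 0.1167 0.1068] F [ 4.2 -4.9  1. ] w 0.014712117408580791 knob-derived spinner 0.868555620376087 0.07444966135441428 q [-0.16  0.59 -0.23  1.95  0.22  0.63 -1.76]
```

View pics/k2.png

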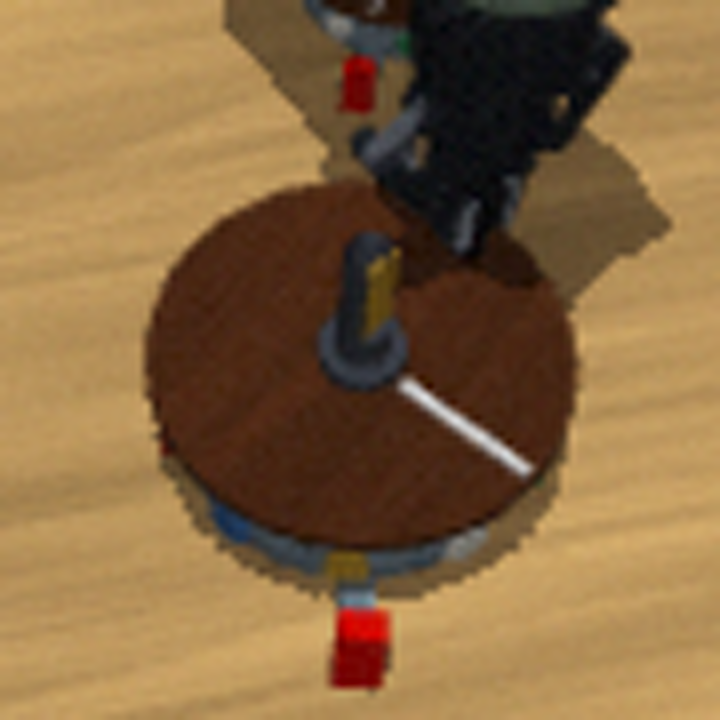

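The line has passed the pointer at crop (360,640) and the wheel follows the knob at low force. I'll continue round.

Request:
{"op": "step_arm", "data": {"linear": [[0, 0.71, 1.71], [0, 1.11, 1.49], [0, 1.44, 1.17], [0, 1.68, 0.78], [0, 1.82, 0.35], [0, 1.85, -0.11], [0, 1.77, -0.56], [0, 1.58, -0.97], [0, 1.29, -1.33], [0, 0.93, -1.61]], "yaw": [0, 0, 0, 0, 0, 0, 0, 0, 0, 0], "claw": [1, 1, 1, 1, 1, 1, 1, 1, 1, 1]}}

```text
t: 6.0
tool_pos: [0.5617, -0.0186, 0.1067]
orientation: [0.123, 0.697, 0.123, -0.696]
force: [-0.9, 8.0, 9.2]
width: 0.0147
```

```bash
python3 st.py
```

```text
t 6.0 [ 0.5617 -0.0186  0.1067] F [-0.9  8.   9.2] w 0.014651217608350118 knob-derived spinner -2.956126342945498 0.07562594957521639 q [ 0.1   0.62 -0.24  1.87  0.23  0.67 -1.5 ]
```

Request:
{"op": "step_arm", "data": {"linear": [[0, 0.51, -1.78], [0, 0.06, -1.85], [0, -0.4, -1.81], [0, -0.83, -1.66], [0, -1.21, -1.41], [0, -1.52, -1.07], [0, -1.73, -0.66], [0, -1.84, -0.22]], "yaw": [0, 0, 0, 0, 0, 0, 0, 0], "claw": [1, 1, 1, 1, 1, 1, 1, 1]}}

```text
t: 7.0
tool_pos: [0.6359, 0.0833, 0.1067]
orientation: [0.123, 0.697, 0.123, -0.696]
force: [-3.1, -1.9, 11.0]
width: 0.0149
```

```bash
python3 st.py
```

```text
t 7.0 [0.6359 0.0833 0.1067] F [-3.1 -1.9 11. ] w 0.014923012978515083 knob-derived spinner -0.9867742862842713 0.07565220469194975 q [-0.07  0.72 -0.23  1.65  0.22  0.79 -1.62]
```

Request:
{"op": "step_arm", "data": {"linear": [[0, -1.84, 0.24], [0, -1.73, 0.68], [0, -1.51, 1.08], [0, -1.2, 1.42], [0, 0, 0], [0, 0, 0]], "yaw": [0, 0, 0, 0, 0, 0], "claw": [1, 1, 1, 1, 1, 1]}}

```text
t: 7.75
tool_pos: [0.5817, 0.1299, 0.1067]
orientation: [0.123, 0.696, 0.123, -0.696]
force: [-1.1, -1.0, 8.5]
width: 0.0145
```

```bash
python3 st.py;  python3 - <<'E'
from h import *
p,d=ctrl.grab_frame("scene");crop(p,280,195,45,8,"pics/k3.png")
E
```

```text
t 7.75 [0.5817 0.1299 0.1067] F [-1.1 -1.   8.5] w 0.01449972739756687 knob-derived spinner 0.0034700285676751152 0.0748272663752673 q [-0.16  0.67 -0.23  1.78  0.22  0.72 -1.73]
```

View pics/k3.png

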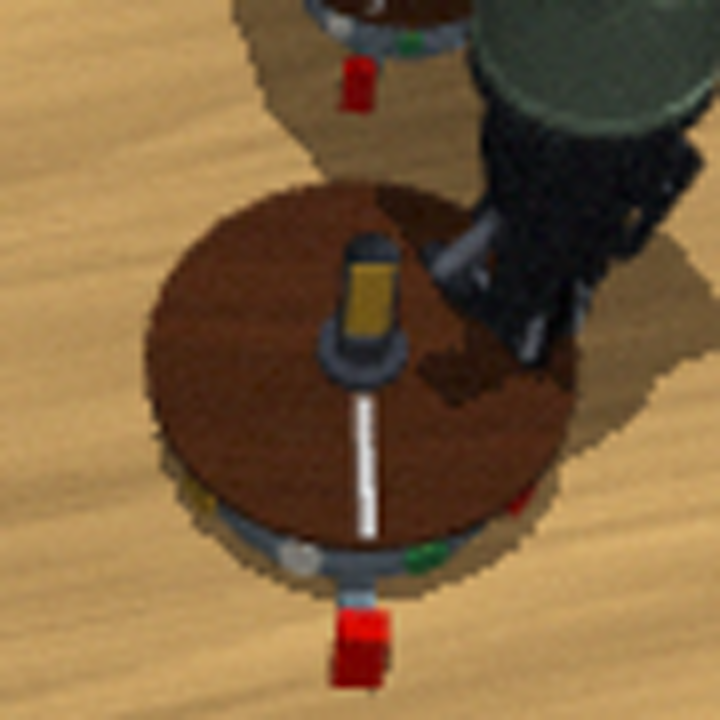

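```bash
cat > ang.py <<'E'
from meas import *
def spin(n="scene",save=None):
    p,d=ctrl.grab_frame(n);P=cloud(n,d);H=cv2.cvtColor(p,cv2.COLOR_RGB2HSV).astype(int)
    D=np.hypot(P[...,0]-C[0],P[...,1]-C[1])
    dark=(D<.11)&(P[...,2]>.062)&(P[...,2]<.078)
    wl=big(dark&(H[...,1]<80)&(H[...,2]>110)&(D>.025));uv=np.argwhere(wl)
    L=np.array([onz(n,u,v,.07)[:2] for v,u in uv])
    _,_,V=np.linalg.svd(L-L.mean(0));dr=V[0]
    red=((H[...,0]<8)|(H[...,0]>172))&(H[...,1]>150)&(H[...,2]>70)&(D>.1)&(D<.14)&(P[...,2]>.046)
    R_=np.array([onz(n,u,v,.051)[:2] for v,u in np.argwhere(red)]).mean(0)
    c=np.array([.5672,.0567]) if n=="scene" else np.array([.5624,.0573])
    g=lambda x:np.arctan2(x[1],x[0])
    if dr@(L.mean(0)-c)<0: dr=-dr
    print(n,"line n",len(L),"mean ang",g(L.mean(0)-c),"dir",g(dr),"ptr",g(R_-c))
E
python3 -c "
from ang import *
spin()"
```

```text
scene line n 40 mean ang -0.2135161730833225 dir -0.21261687585745367 ptr -0.23579658283685784
```

Request:
{"op": "step_arm", "data": {"linear": [[0, 0, 0], [0, 0, 0], [0, 0, 0], [-3, 0, 0], [-3, 0, 0], [-2, 0, 0], [0, 0, 0], [0, 0, 0], [0, 0, 0]], "yaw": [0, 0, 0, 0, 0, 0, -0.17, -0.17, 0], "claw": [3, 4, 4, 4, 5, 6, 6, 6, 6]}}

```text
t: 8.98
tool_pos: [0.5815, 0.1301, 0.1862]
orientation: [-0.239, -0.666, -0.239, 0.666]
force: [0.4, 0.5, 1.1]
width: 0.06
```

```bash
python3 - <<'E'
from ang import *
u=np.array([np.cos(-.23),np.sin(-.23)])
plan([*(C-.0025*u),.19],-.23)
spin()
E
```

```text
t 8.97 pos [0.5815 0.1301 0.1862] y-ang -0.882 tilt 0.000 F [0.4 0.5 1.1] w 0.0600 q7 -1.41
 lin cm [-0.38  4.39  6.07]
 yaw(tool) options -0.652 2.489
scene line n 40 mean ang -0.210513575328403 dir -0.21216311954465195 ptr -0.23596942605062693
```

Request:
{"op": "step_arm", "data": {"linear": [[-0.4, 2.2, 3.0], [0, 2.2, 3.05], [0, 0, 0], [0, 0, 0], [0, 0, 0], [0, 0, 0], [0, 0, 0], [0, 0, 0]], "yaw": [0, 0, -0.163, -0.163, -0.163, -0.163, 0, 0], "claw": [6, 6, 6, 6, 6, 6, 6, 6]}}

```text
t: 10.02
tool_pos: [0.5629, 0.0578, 0.1902]
orientation: [-0.438, -0.555, -0.438, 0.555]
force: [-0.3, 0.3, -0.4]
width: 0.0598
```

```bash
python3 - <<'E'
from ang import *
u=np.array([np.cos(-.23),np.sin(-.23)])
plan([*(C-.0025*u),.122],-.23)
E
```

```text
t 10.03 pos [0.5629 0.0578 0.1902] y-ang -0.235 tilt 0.000 F [-0.3  0.3 -0.4] w 0.0598 q7 -0.74
 lin cm [ 6.82 -0.02  0.03]
 yaw(tool) options -0.005 3.137
```

Request:
{"op": "step_arm", "data": {"linear": [[2, 0, 0], [2, 0, 0], [1.8, 0, 0], [1.0, 0, 0], [0, 0, 0], [0, 0, 0], [0, 0, 0], [0, 0, 0], [0, 0, 0], [0, 0, 0]], "yaw": [0, 0, 0, 0, 0, 0, 0, 0, 0, 0], "claw": [6, 6, 6, 6, 6, 4, 3, 2.4, 1, 1], "newtons": 20}}

```text
t: 11.28
tool_pos: [0.5635, 0.0577, 0.1227]
orientation: [0.44, 0.554, 0.439, -0.554]
force: [4.1, -1.6, 4.8]
width: 0.0185
```

```bash
python3 - <<'E'
from ang import *
s,p,A=tool();print((A.T@s['force']).round(2),s['moment'].round(2))
plan([*C,.122],-.23)
spin()
E
```

```text
[-4.78  4.39  0.6 ] [-0.32 -0.67 -0.06]
t 11.28 pos [0.5635 0.0577 0.1227] y-ang -0.229 tilt 0.001 F [ 4.1 -1.6  4.8] w 0.0185 q7 -0.79
 lin cm [0.07 0.16 0.03]
 yaw(tool) options 0.001 -3.141
scene line n 33 mean ang -0.21621243339293506 dir -0.2016521407765575 ptr -0.23105523672364683
```

Request:
{"op": "step_arm", "data": {"linear": [[0, 0.06, 0], [0, 0, 0], [0, 0, 0], [0, 0, 0]], "yaw": [0, 0, 0, 0], "claw": [1, 1, 1, 1], "newtons": 30}}

```text
t: 11.82
tool_pos: [0.5635, 0.0577, 0.1227]
orientation: [0.44, 0.554, 0.44, -0.554]
force: [0.0, -0.8, 8.9]
width: 0.0183
```

```bash
python3 - <<'E'
from ang import *
s,p,A=tool();print((A.T@s['force']).round(2),s['moment'].round(2))
plan([*C,.122],-.23)
E
```

```text
[-8.93  0.21  0.76] [-0.28  0.07 -0.06]
t 11.82 pos [0.5635 0.0577 0.1227] y-ang -0.229 tilt 0.000 F [ 0.  -0.8  8.9] w 0.0183 q7 -0.79
 lin cm [0.07 0.16 0.04]
 yaw(tool) options 0.001 -3.141
```

Request:
{"op": "step_arm", "data": {"linear": [[0, 0, 0], [0, 0, 0], [0, 0.25, 0], [0, 0, 0], [0, 0, 0], [0, 0, 0], [0, 0, 0], [0, 0, 0], [0, 0, 0], [0, 0, 0]], "yaw": [0, 0, 0, -0.1745, -0.1745, -0.1745, -0.1745, -0.1745, -0.1745, -0.1745], "claw": [4, 4, 4, 4, 4, 4, 4, 4, 4, 4]}}

```text
t: 13.08
tool_pos: [0.566, 0.057, 0.1222]
orientation: [0.678, 0.2, 0.678, -0.2]
force: [0.2, 0.9, -0.1]
width: 0.04
```

Request:
{"op": "step_arm", "data": {"linear": [[0, 0, 0], [0, 0, 0], [0, 0, 0], [0, 0, 0], [0, 0, 0], [0, 0, 0], [0, 0, 0]], "yaw": [-0.1745, -0.1745, 0, 0, 0, 0, 0], "claw": [4, 4, 4, 1.5, 1.5, 1.5, 1.5], "newtons": 20}}

```text
t: 13.95
tool_pos: [0.5658, 0.0566, 0.1223]
orientation: [0.702, 0.081, 0.702, -0.082]
force: [-1.6, -5.1, 2.2]
width: 0.0233
```

```bash
cat > f.py <<'E'
from ang import *
s,p,A=tool();print("Ftool",(A.T@s['force']).round(2),s['moment'].round(2))
plan([*C,.122],-.23+np.pi/2)
E
python3 f.py; python3 -c "
from ang import *
spin()"
```

```text
Ftool [-2.2  -5.3  -0.42] [-1.06  0.43  0.04]
t 13.95 pos [0.5658 0.0566 0.1223] y-ang 1.340 tilt 0.001 F [-1.6 -5.1  2.2] w 0.0233 q7 0.54
 lin cm [ 0.03  0.02 -0.09]
 yaw(tool) options -0.001 3.141
scene line n 41 mean ang -0.2124733645808189 dir -0.2109655135675935 ptr -0.23399673336971086
```

```bash
python3 - <<'E'
from ang import *
plan([.447,-.358,.22],2.20)
E
```

```text
t 14.00 pos [0.5658 0.0566 0.1223] y-ang 1.340 tilt 0.001 F [-2.4 -4.7  3.1] w 0.0229 q7 0.54
 lin cm [ -9.73 -43.09  -2.08]
 yaw(tool) options -0.86 2.281
```

Request:
{"op": "step_arm", "data": {"linear": [[0, 0, 0], [0, 0, 0], [-3, 0, 0], [-4, 0, 0], [-2.7, 0, 0], [0, -4.3, -0.2], [0, -4.3, -0.2], [0, -4.3, -0.2], [0, -4.3, -0.2], [0, -4.3, -0.2]], "yaw": [0, 0, 0, 0, 0, 0, 0, 0, 0, 0], "claw": [4, 4, 4, 5, 6.5, 6.5, 6.5, 6.5, 6.5, 6.5]}}

```text
t: 15.25
tool_pos: [0.507, -0.1511, 0.2194]
orientation: [0.703, 0.081, 0.702, -0.081]
force: [0.7, 0.4, 0.2]
width: 0.0649
```

Request:
{"op": "step_arm", "data": {"linear": [[0, -4.3, -0.2], [0, -4.3, -0.2], [0, -4.3, -0.2], [0, -4.3, -0.2], [0, -4.39, -0.28], [0, 0, 0], [0, 0, 0], [0, 0, 0], [0, 0, 0], [0, 0, 0]], "yaw": [0, 0, 0, 0, 0, -0.172, -0.172, -0.172, -0.172, -0.172], "claw": [6.5, 6.5, 6.5, 6.5, 6.5, 6.5, 6.5, 6.5, 6.5, 6.5]}}

```text
t: 16.5
tool_pos: [0.4479, -0.3576, 0.2193]
orientation: [0.672, -0.221, 0.671, 0.221]
force: [0.7, -0.2, -0.3]
width: 0.0648
```

```bash
python3 - <<'E'
from ang import *
plan([.447,-.358,.021],2.20)
spin()
a=[]
for n in("top","scene"):
    p,d=ctrl.grab_frame(n);u,v=proj(n,[.447,-.358,.02]).astype(int);r=40
    a.append(cv2.resize(p[v-r:v+r,u-r:u+r],(390,390),interpolation=cv2.INTER_CUBIC))
cv2.imwrite("pics/c1.png",np.hstack(a)[...,::-1])
E
```

```text
t 16.50 pos [ 0.4479 -0.3576  0.2193] y-ang 2.207 tilt 0.000 F [ 0.7 -0.2 -0.3] w 0.0648 q7 2.17
 lin cm [19.83  0.03 -0.11]
 yaw(tool) options 0.007 -3.135
scene line n 41 mean ang -0.21078203216994162 dir -0.21765602098632947 ptr -0.23800111939691931
```

View pics/c1.png

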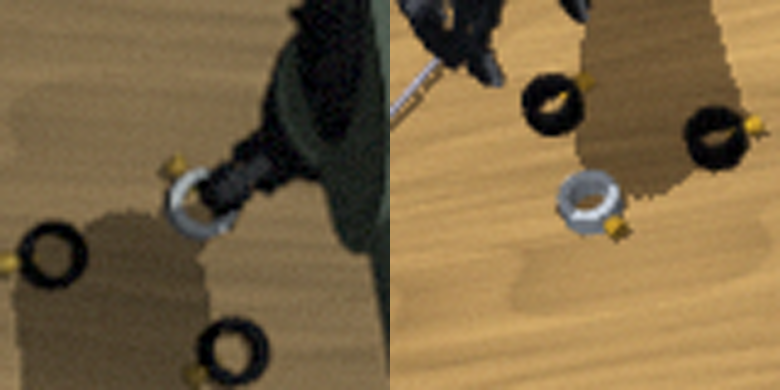

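The collar, not the black pair, is under the hand: top (205,200), scene (590,203), with the screw at lower right. I'll descend.

Request:
{"op": "step_arm", "data": {"linear": [[3, 0, -0.1], [3.5, 0, 0], [3.5, 0, 0], [3.5, 0, 0], [3, 0, 0], [2, 0, 0], [1.1, 0, 0], [0, 0, 0]], "yaw": [0, 0, 0, 0, 0, 0, 0, 0], "claw": [6.5, 6.5, 6.5, 6.5, 6.5, 6.5, 6.5, 6.5]}}

```text
t: 17.65
tool_pos: [0.447, -0.3582, 0.0233]
orientation: [0.672, -0.219, 0.672, 0.219]
force: [0.2, -0.9, -0.8]
width: 0.0652
```

```bash
python3 - <<'E'
from ang import *
plan([.447,-.358,.021],2.20)
a=[]
for n in("top","scene"):
    p,d=ctrl.grab_frame(n);u,v=proj(n,[.447,-.358,.02]).astype(int);r=30
    a.append(cv2.resize(p[v-r:v+r,u-r:u+r],(390,390),interpolation=cv2.INTER_CUBIC))
cv2.imwrite("pics/c2.png",np.hstack(a)[...,::-1])
E
```

```text
t 17.65 pos [ 0.447  -0.3582  0.0233] y-ang 2.201 tilt 0.000 F [ 0.2 -0.9 -0.8] w 0.0652 q7 1.97
 lin cm [0.23 0.02 0.02]
 yaw(tool) options 0.001 -3.141
```

View pics/c2.png

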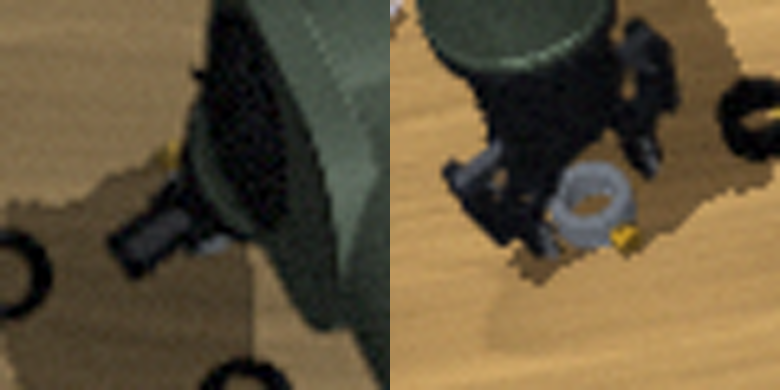

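Request:
{"op": "step_arm", "data": {"linear": [[0.2, 0, 0], [0, 0, 0], [0, 0, 0], [0, 0, 0], [0, 0, 0]], "yaw": [0, 0, 0, 0, 0], "claw": [5.5, 4, 4, 4, 4], "newtons": 40}}

```text
t: 18.38
tool_pos: [0.447, -0.3586, 0.022]
orientation: [0.672, -0.219, 0.672, 0.219]
force: [-1.8, 0.9, 8.8]
width: 0.0447
```

```bash
python3 - <<'E'
from ang import *
plan([.447,-.358,.021],2.20)
E
```

```text
t 18.38 pos [ 0.447  -0.3586  0.022 ] y-ang 2.201 tilt 0.001 F [-1.8  0.9  8.8] w 0.0447 q7 1.96
 lin cm [0.1  0.05 0.04]
 yaw(tool) options 0.001 -3.14
```

Request:
{"op": "step_arm", "data": {"linear": [[-1, 0, 0], [-3, 0, 0], [-4, 0, 0], [-4, 0, 0], [-4, 0, 0], [-2, 0, 0], [0, 0, 0], [0, 0, 0]], "yaw": [0, 0, 0, 0, 0, 0, 0, 0], "claw": [4, 4, 4, 4, 4, 4, 4, 4]}}

```text
t: 19.38
tool_pos: [0.4464, -0.3582, 0.2001]
orientation: [0.672, -0.219, 0.673, 0.22]
force: [-0.3, -0.8, -1.4]
width: 0.0451
```

```bash
python3 - <<'E'
from ang import *
s,p0,A=tool()
plan([.5659,.0566,p0[2]],-.229+np.pi/2)
a=[]
for n in("top","scene"):
    p,d=ctrl.grab_frame(n);u,v=proj(n,p0).astype(int);r=25
    a.append(cv2.resize(p[v-r:v+r,u-r:u+r],(390,390),interpolation=cv2.INTER_CUBIC))
cv2.imwrite("pics/c3.png",np.hstack(a)[...,::-1])
E
```

```text
t 19.38 pos [ 0.4464 -0.3582  0.2001] y-ang 2.201 tilt 0.001 F [-0.3 -0.8 -1.4] w 0.0451 q7 2.15
 lin cm [2.000e-02 2.646e+01 3.412e+01]
 yaw(tool) options 0.86 -2.282
```

View pics/c3.png

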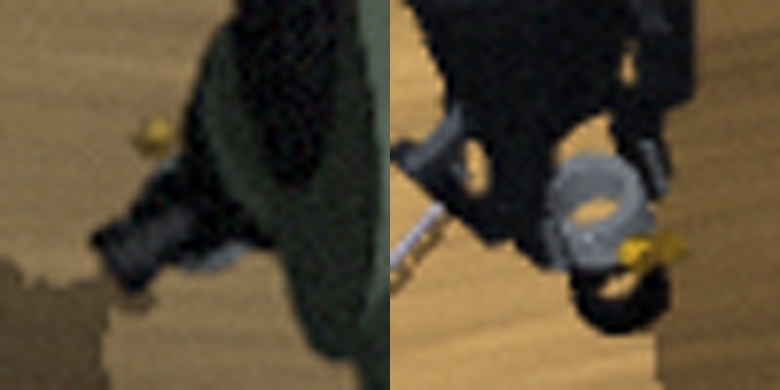

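Request:
{"op": "step_arm", "data": {"linear": [[0, 2.65, 3.41], [0, 2.65, 3.41], [0, 2.65, 3.41], [0, 2.65, 3.41], [0, 2.65, 3.41], [0, 2.65, 3.41], [0, 2.65, 3.41], [0, 2.65, 3.41], [0, 2.65, 3.41], [0, 2.6, 3.4]], "yaw": [0, 0, 0, 0, 0, 0, 0, 0, 0, 0], "claw": [4, 4, 4, 4, 4, 4, 4, 4, 4, 4]}}

```text
t: 20.72
tool_pos: [0.5662, 0.0577, 0.2004]
orientation: [0.672, -0.219, 0.673, 0.22]
force: [1.1, 0.1, -1.4]
width: 0.0448
```

Request:
{"op": "step_arm", "data": {"linear": [[0, 0, 0], [0, 0, 0], [0, 0, 0], [0, 0, 0], [0, 0, 0], [0, 0, 0], [0, 0, 0]], "yaw": [0.172, 0.172, 0.172, 0.172, 0.172, 0, 0], "claw": [4, 4, 4, 4, 4, 4, 4]}}

```text
t: 21.6
tool_pos: [0.5661, 0.0564, 0.2009]
orientation: [0.702, 0.079, 0.703, -0.079]
force: [0.1, -0.0, -1.0]
width: 0.0449
```

```bash
python3 - <<'E'
from ang import *
s,p0,A=tool()
plan([.5659,.0566,.2],-.229+np.pi/2);print(s['q'].round(2))
spin()
a=[]
for n in("top","scene"):
    p,d=ctrl.grab_frame(n);np.savez(n+"c4.npz",p=p,d=d);u,v=proj(n,p0-[0,0,.02]).astype(int);r=30;print(n,u,v)
    a.append(cv2.resize(p[v-r:v+r,u-r:u+r],(390,390),interpolation=cv2.INTER_CUBIC))
cv2.imwrite("pics/c4.png",np.hstack(a)[...,::-1])
E
```

```text
t 21.60 pos [0.5661 0.0564 0.2009] y-ang 1.346 tilt 0.001 F [ 0.1 -0.  -1. ] w 0.0449 q7 0.65
 lin cm [ 0.09  0.02 -0.02]
 yaw(tool) options 0.004 -3.138
[ 0.4   0.63 -0.89  1.77  0.57  1.02  0.65]
scene line n 39 mean ang -0.21157226503085547 dir -0.22086648200357561 ptr -0.23200534686356078
top 237 170
scene 281 175
```

View pics/c4.png

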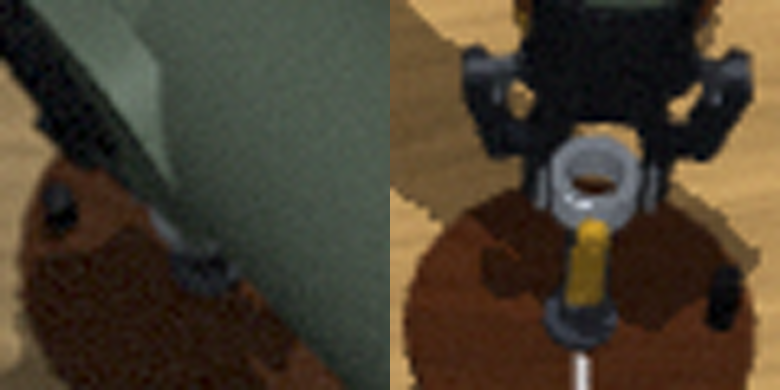

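```bash
python3 - <<'E'
from meas import *
s,p0,A=tool()
off=np.array([.0013,.0001,0])
c=np.array([p0[0],p0[1],p0[2]-.022])+off
for e in(-.2,-.1,0,.1,.2):
    a=-.229+e;u=np.array([np.cos(a),np.sin(a),0])
    print(e,"top ring",proj("scene",c+[0,0,.024]).round(2),"head",proj("scene",c+[0,0,.012]+u*.037).round(2))
F=np.load("scenec4.npz");p=F['p'];d=F['d'];P=cloud("scene",d);H=cv2.cvtColor(p,cv2.COLOR_RGB2HSV).astype(int)
m=(np.hypot(P[...,0]-p0[0],P[...,1]-p0[1])<.05)&(np.abs(P[...,2]-.2)<.012)&(H[...,1]<80)&(H[...,2]>95)
uv=np.argwhere(m);print("ring px",len(uv),(uv.min(0)+uv.max(0))[::-1]/2,P[m].mean(0))
b=(H[...,0]>12)&(H[...,0]<32)&(H[...,1]>130)&(P[...,2]>.165)&(np.hypot(P[...,0]-p0[0],P[...,1]-p0[1])<.06);uv=np.argwhere(b)
print("brass",len(uv),uv.mean(0)[::-1],(P[b].mean(0)),np.arctan2(*(P[b].mean(0)-c)[1::-1]))
crop(p,283,177,16,20,"pics/c5.png")
E
```

```text
-0.2 top ring [282.17 171.82] head [279.86 183.25]
-0.1 top ring [282.17 171.82] head [281.02 183.41]
0 top ring [282.17 171.82] head [282.18 183.48]
0.1 top ring [282.17 171.82] head [283.35 183.45]
0.2 top ring [282.17 171.82] head [284.5  183.33]
ring px 112 [281. 172.] [0.56593765 0.0551059  0.20034365]
brass 22 [283.         178.13636364] [0.59547411 0.05109347 0.20624958] -0.18554651460825283
```

View pics/c5.png

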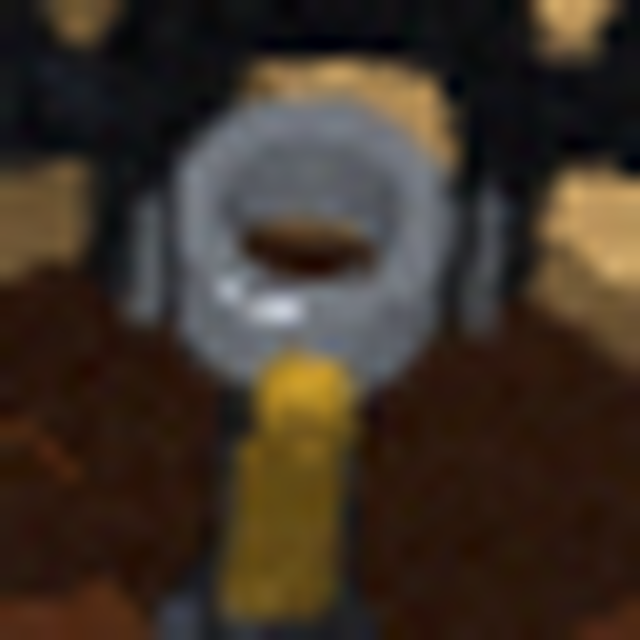

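The held collar is level and its screw points at the pointer within about 0.03 rad: ring centre crop (312,205), head (307,440). I'll lower it onto the shaft top, biased slightly away from the screw side.

Request:
{"op": "step_arm", "data": {"linear": [[1.5, 0, -0.15], [1.5, 0, 0], [0.4, 0, 0], [0.4, 0, 0], [0.4, 0, 0], [0, 0, 0]], "yaw": [0, 0, 0, 0, 0, 0], "claw": [4, 4, 4, 4, 4, 4]}}

```text
t: 22.5
tool_pos: [0.5648, 0.0566, 0.1592]
orientation: [0.702, 0.081, 0.702, -0.081]
force: [1.0, 0.8, -1.0]
width: 0.0451
```

```bash
cat > g.py <<'E'
from ang import *
s,p,A=tool();print("Ftool",(A.T@s['force']).round(2),s['moment'].round(2))
plan([.5659,.0566,.131],-.229+np.pi/2)
E
python3 g.py; python3 - <<'E'
from h import *
p,d=ctrl.grab_frame("scene");crop(p,282,190,25,14,"pics/d1.png")
E
```

```text
Ftool [1.03 0.99 0.84] [-0.02  0.05 -0.02]
t 22.50 pos [0.5648 0.0566 0.1592] y-ang 1.341 tilt 0.000 F [ 1.   0.8 -1. ] w 0.0451 q7 0.60
 lin cm [2.82 0.02 0.11]
 yaw(tool) options -0.0 3.141
```

View pics/d1.png

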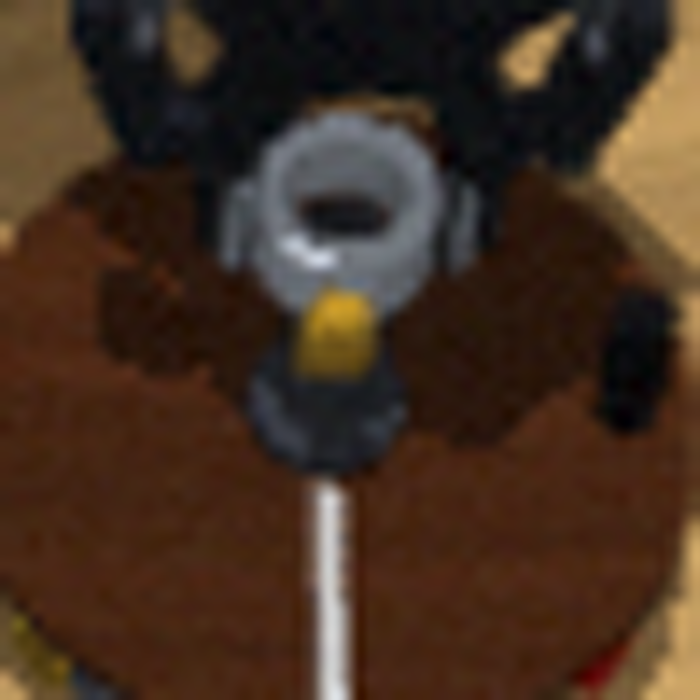

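No contact, and the shaft top is inside the bore. I'll feel for the back wall by moving towards the screw side.

Request:
{"op": "step_arm", "data": {"linear": [[0, 0, 0.1], [0, 0, 0.1], [0, 0, 0.08], [0, 0, 0], [0, 0, 0]], "yaw": [0, 0, 0, 0, 0], "claw": [4, 4, 4, 4, 4]}}

```text
t: 23.18
tool_pos: [0.5675, 0.056, 0.1593]
orientation: [0.702, 0.081, 0.702, -0.081]
force: [0.1, -0.1, -1.2]
width: 0.0451
```

```bash
python3 g.py
```

```text
Ftool [ 1.2  -0.06  0.13] [ 0.05 -0.02 -0.02]
t 23.18 pos [0.5675 0.056  0.1593] y-ang 1.342 tilt 0.000 F [ 0.1 -0.1 -1.2] w 0.0451 q7 0.60
 lin cm [ 2.83  0.02 -0.17]
 yaw(tool) options -0.0 3.141
```

Request:
{"op": "step_arm", "data": {"linear": [[0, 0, 0.05], [0, 0, 0.05], [0, 0, 0], [0, 0, 0]], "yaw": [0, 0, 0, 0], "claw": [4, 4, 4, 4]}}

```text
t: 23.68
tool_pos: [0.5685, 0.0558, 0.1593]
orientation: [0.702, 0.081, 0.702, -0.081]
force: [0.4, -0.8, -1.4]
width: 0.0449
```

```bash
python3 g.py
```

```text
Ftool [ 1.44 -0.67  0.61] [-0.02  0.01  0.01]
t 23.68 pos [0.5685 0.0558 0.1593] y-ang 1.341 tilt 0.000 F [ 0.4 -0.8 -1.4] w 0.0449 q7 0.60
 lin cm [ 2.83  0.02 -0.27]
 yaw(tool) options -0.0 3.141
```

Request:
{"op": "step_arm", "data": {"linear": [[0, 0, 0.05], [0, 0, 0.05], [0, 0, 0], [0, 0, 0]], "yaw": [0, 0, 0, 0], "claw": [4, 4, 4, 4]}}

```text
t: 24.18
tool_pos: [0.5695, 0.0556, 0.1593]
orientation: [0.702, 0.081, 0.702, -0.081]
force: [-0.4, -0.5, -0.9]
width: 0.0454
```

```bash
python3 g.py
```

```text
Ftool [ 0.92 -0.57 -0.31] [0.04 0.02 0.04]
t 24.18 pos [0.5695 0.0556 0.1593] y-ang 1.341 tilt 0.000 F [-0.4 -0.5 -0.9] w 0.0454 q7 0.60
 lin cm [ 2.83  0.02 -0.37]
 yaw(tool) options -0.0 3.141
```

Request:
{"op": "step_arm", "data": {"linear": [[0, 0, 0.05], [0, 0, 0.05], [0, 0, 0.05], [0, 0, 0]], "yaw": [0, 0, 0, 0], "claw": [4, 4, 4, 4]}}

```text
t: 24.68
tool_pos: [0.5708, 0.0553, 0.1592]
orientation: [0.702, 0.081, 0.703, -0.081]
force: [-1.1, 0.5, -1.1]
width: 0.0448
```

```bash
python3 g.py;python3 - <<'E'
from h import *
p,d=ctrl.grab_frame("scene");crop(p,282,190,25,14,"pics/d2.png")
E
```

```text
Ftool [ 1.12  0.25 -1.2 ] [0.1  0.45 0.01]
t 24.68 pos [0.5708 0.0553 0.1592] y-ang 1.342 tilt 0.000 F [-1.1  0.5 -1.1] w 0.0448 q7 0.61
 lin cm [ 2.82  0.02 -0.5 ]
 yaw(tool) options -0.0 3.141
```

View pics/d2.png

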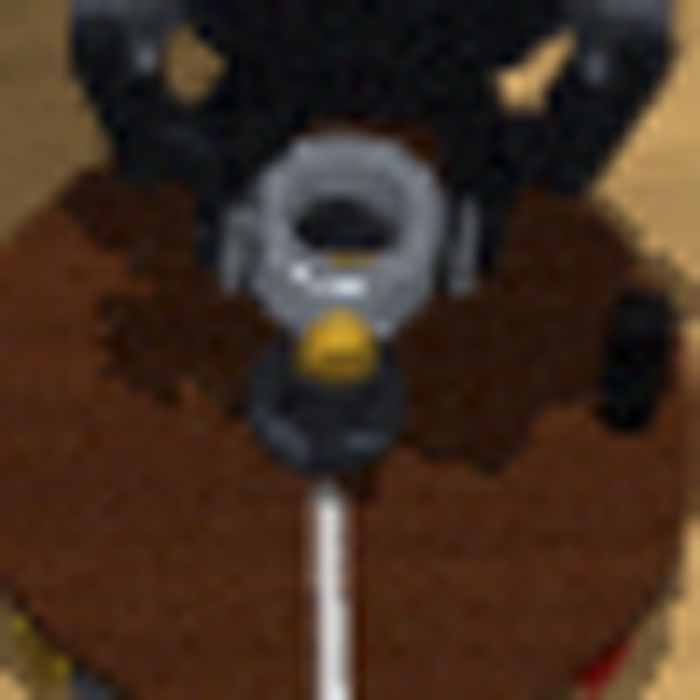

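Request:
{"op": "step_arm", "data": {"linear": [[0, 0, 0.05], [0, 0, 0], [0, 0, 0]], "yaw": [0, 0, 0], "claw": [4, 4, 4]}}

```text
t: 25.1
tool_pos: [0.5709, 0.0552, 0.1592]
orientation: [0.702, 0.081, 0.703, -0.081]
force: [-3.9, 1.1, -1.7]
width: 0.0449
```

```bash
python3 g.py
```

```text
Ftool [ 1.68  0.2  -4.09] [0.23 1.14 0.02]
t 25.10 pos [0.5709 0.0552 0.1592] y-ang 1.342 tilt 0.001 F [-3.9  1.1 -1.7] w 0.0449 q7 0.61
 lin cm [ 2.82  0.02 -0.52]
 yaw(tool) options -0.0 3.141
```

The back wall is felt at +5.1 mm, so the collar sits centred with the TCP at +2.6 mm. I'll back off and descend in steps.

Request:
{"op": "step_arm", "data": {"linear": [[0, 0, -0.15], [0, 0, -0.1], [0.3, 0, 0], [0.3, 0, 0], [0.2, 0, 0], [0, 0, 0]], "yaw": [0, 0, 0, 0, 0, 0], "claw": [4, 4, 4, 4, 4, 4]}}

```text
t: 25.85
tool_pos: [0.5689, 0.0557, 0.1511]
orientation: [0.702, 0.081, 0.703, -0.081]
force: [0.4, 0.3, -2.4]
width: 0.0449
```

```bash
python3 g.py
```

```text
Ftool [2.37 0.4  0.35] [-0.02 -0.04 -0.05]
t 25.85 pos [0.5689 0.0557 0.1511] y-ang 1.341 tilt 0.000 F [ 0.4  0.3 -2.4] w 0.0449 q7 0.60
 lin cm [ 2.01  0.02 -0.31]
 yaw(tool) options -0.0 3.141
```

Request:
{"op": "step_arm", "data": {"linear": [[0.3, 0, 0], [0.4, 0, 0], [0.5, 0, 0], [0.5, 0, 0], [0.3, 0, 0], [0, 0, 0], [0, 0, 0]], "yaw": [0, 0, 0, 0, 0, 0, 0], "claw": [4, 4, 4, 4, 4, 4, 4]}}

```text
t: 26.72
tool_pos: [0.5691, 0.0557, 0.1314]
orientation: [0.703, 0.081, 0.702, -0.081]
force: [0.7, -0.8, -1.5]
width: 0.045
```

```bash
python3 g.py;python3 - <<'E'
from ang import *
p,d=ctrl.grab_frame("scene");crop(p,282,192,25,14,"pics/d3.png")
s,t,A=tool();off=np.array([.0013,.0001,0]);u=np.array([np.cos(-.23),np.sin(-.23),0]);c=t-[0,0,.022]+off-u*.0026
print("exp ring top px crop",(proj("scene",c+[0,0,.024])-[257,167]+.5)*14,"head",(proj("scene",c+[0,0,.012]+u*.037)-[257,167]+.5)*14)
E
```

```text
Ftool [ 1.48 -0.6   0.85] [-0.02 -0.03  0.01]
t 26.73 pos [0.5691 0.0557 0.1314] y-ang 1.341 tilt 0.000 F [ 0.7 -0.8 -1.5] w 0.0450 q7 0.57
 lin cm [ 0.04  0.01 -0.33]
 yaw(tool) options -0.0 3.141
exp ring top px crop [340.69487648 247.80820887] head [340.51608855 404.84714258]
```

View pics/d3.png

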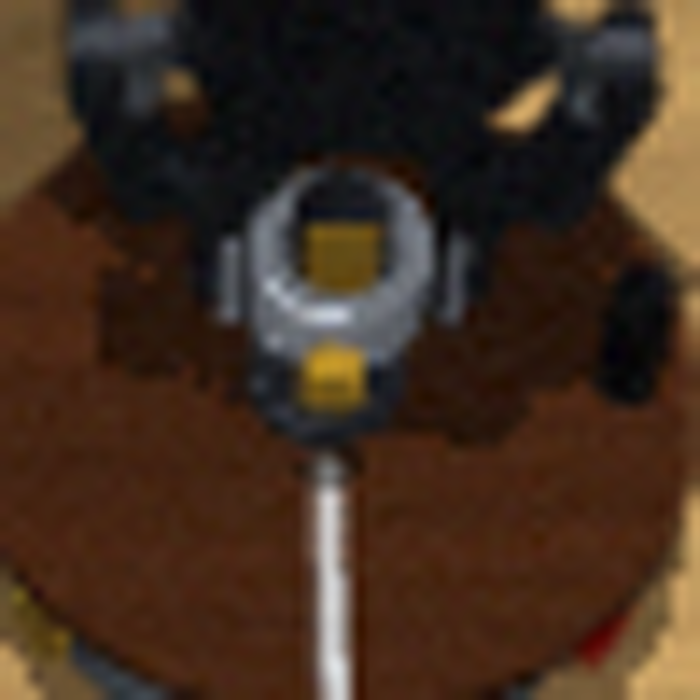

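The collar is round the shaft with the brass flat behind the screw. Crop positions are ring (341,245), screw (335,380). Now I'll press the tip on gently.

Request:
{"op": "step_arm", "data": {"linear": [[0, 0, -0.1], [0, 0, -0.1], [0, 0, -0.05], [0, 0, 0], [0, 0, 0]], "yaw": [0, 0, 0, 0, 0], "claw": [4, 4, 4, 4, 4]}}

```text
t: 27.4
tool_pos: [0.5666, 0.0562, 0.1313]
orientation: [0.702, 0.081, 0.702, -0.081]
force: [0.1, -0.5, -1.4]
width: 0.0452
```

```bash
python3 g.py
```

```text
Ftool [ 1.42 -0.48  0.19] [-0.01 -0.    0.  ]
t 27.40 pos [0.5666 0.0562 0.1313] y-ang 1.341 tilt 0.000 F [ 0.1 -0.5 -1.4] w 0.0452 q7 0.57
 lin cm [ 0.03  0.02 -0.07]
 yaw(tool) options -0.0 3.141
```

Request:
{"op": "step_arm", "data": {"linear": [[0, 0, -0.05], [0, 0, 0], [0, 0, 0]], "yaw": [0, 0, 0], "claw": [4, 4, 4]}}

```text
t: 27.78
tool_pos: [0.566, 0.0563, 0.1313]
orientation: [0.702, 0.081, 0.702, -0.081]
force: [0.1, 0.3, -0.4]
width: 0.0449
```

```bash
python3 g.py
```

```text
Ftool [0.41 0.26 0.01] [-0.01  0.03  0.05]
t 27.77 pos [0.566  0.0563 0.1313] y-ang 1.341 tilt 0.000 F [ 0.1  0.3 -0.4] w 0.0449 q7 0.57
 lin cm [ 0.03  0.02 -0.02]
 yaw(tool) options -0.0 3.141
```

Request:
{"op": "step_arm", "data": {"linear": [[0, 0, -0.05], [0, 0, 0], [0, 0, 0]], "yaw": [0, 0, 0], "claw": [4, 4, 4]}}

```text
t: 28.15
tool_pos: [0.5658, 0.0564, 0.1313]
orientation: [0.703, 0.081, 0.702, -0.081]
force: [3.6, -0.5, -1.9]
width: 0.0449
```

```bash
python3 g.py
```

```text
Ftool [1.9  0.37 3.59] [-0.14 -0.69  0.01]
t 28.15 pos [0.5658 0.0564 0.1313] y-ang 1.341 tilt 0.000 F [ 3.6 -0.5 -1.9] w 0.0449 q7 0.57
 lin cm [0.03 0.02 0.01]
 yaw(tool) options -0.0 3.141
```

Request:
{"op": "step_arm", "data": {"linear": [[0, 0, -0.05], [0, 0, 0], [0, 0, 0]], "yaw": [0, 0, 0], "claw": [4, 4, 4]}}

```text
t: 28.52
tool_pos: [0.5656, 0.0564, 0.1314]
orientation: [0.703, 0.081, 0.702, -0.081]
force: [6.3, -0.0, -3.2]
width: 0.045
```

```bash
python3 g.py
```

```text
Ftool [3.22 1.41 6.18] [-0.29 -1.34  0.  ]
t 28.52 pos [0.5656 0.0564 0.1314] y-ang 1.341 tilt 0.001 F [ 6.3 -0.  -3.2] w 0.0450 q7 0.57
 lin cm [0.04 0.02 0.02]
 yaw(tool) options -0.001 3.141
```

Contact came where predicted and now presses with about 6 N. I'll hold, then do a last check.

Request:
{"op": "step_arm", "data": {"linear": [[0, 0, 0], [0, 0, 0], [0, 0, 0], [0, 0, 0]], "yaw": [0, 0, 0, 0], "claw": [4, 4, 4, 4]}}

```text
t: 29.02
tool_pos: [0.5656, 0.0564, 0.1314]
orientation: [0.703, 0.081, 0.702, -0.081]
force: [5.8, -1.3, -3.2]
width: 0.0452
```

```bash
python3 g.py;python3 - <<'E'
from ang import *
p,d=ctrl.grab_frame("scene");crop(p,282,192,25,14,"pics/d4.png");spin()
E
```

```text
Ftool [3.16 0.04 5.9 ] [-0.25 -1.36  0.07]
t 29.02 pos [0.5656 0.0564 0.1314] y-ang 1.341 tilt 0.001 F [ 5.8 -1.3 -3.2] w 0.0452 q7 0.57
 lin cm [0.04 0.02 0.02]
 yaw(tool) options -0.001 3.141
scene line n 39 mean ang -0.21266661157174568 dir -0.20988161634198738 ptr -0.22752389176635607
```

View pics/d4.png

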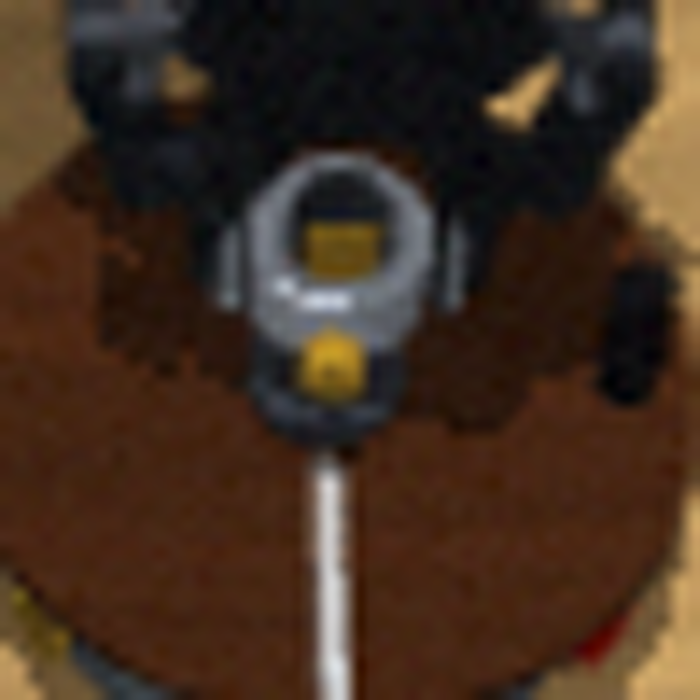

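The last view shows the collar level round the shaft at crop (340,245), with its screw at (333,365) in line with the white line. Force and pose are steady, so I'm handing in.

```bash
python3 -c "
from plant import ctrl
print(ctrl.hand_in())"
```

```text
the job is handed in; nothing more can be done
None
```

The job is handed in at about 29 s. `hand_in` reports no verdict, so what follows is from my own checks.

- **Spinner:** I led it round one full turn by the crank knob. The flat passed the pointer once and stopped facing it on the second arrival.
- **Pinch:** I pinched the shaft across the flat at 18.5 mm opening, against 19 mm nominal, then once more at right angles to locate the axis.
- **Collar:** I fitted the silver collar with the brass screw and left it held in the air.

| Last check | Reading |
|---|---|
| White line against pointer | within about 0.02 rad |
| Hand tilt | 0.001 rad |
| Screw against pointer (by eye, from a crop) | within about 0.04 rad |
| Height of screw tip (inferred from the grasp height) | within about 1 mm of the flat's mid-height |
| Sideways wrist force, pressing the tip on the flat | steady at about 6 N |
| Grip on the collar | 40 N |

- **Disagreements:** The two cameras differed by about 5 mm in x, which I resolved by touch. The collar also turned out to sit about 2.5 mm off centre in the fingers; I found that by feeling for the bore's back wall and allowed for it.
- **Not checked:** I did not measure the other table objects again at the end, but I saw no contact with them.

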